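# Test a mortise with the blade gauge

### The job

Check the mortise (side slot) in the dark walnut block: take the blue-handled blade gauge and slide its flat blade straight into that slot until the wood's face crosses the red band on the blade, neither short of the band nor past it. Leave the gauge there, its handle standing on the bench, and let go. Do not disturb the tools and things lying around.

Things in the scene. Friction and masses are not known exactly. Their poses are not given: they have to be found in the camera images.
- gauge: Loose blade gauge, 130 g, standing on its handle. Blue handle 80 (x) x 32 (y) x 45 mm tall: grip from above across the 32 mm. A level aluminium blade 34 wide, 5 mm thick projects 90 mm from its +x end, mid-plane 17 mm above the bench; red band 12 mm wide across it. Origin: centre of the handle's underside, +x to the blade's tip, z up. Starts beyond the blocks, blade within 0.45 rad of +y.
- gauge_line (a point): Middle of the red band, at the middle of the blade's width and thickness: 74 mm ahead (+x) of the gauge's origin, 17 mm up, 56 mm behind the tip. The band reaches 6 mm either side of it along the blade.
- gauge_tip (a point): Middle of the blade's square tip: 130 mm ahead (+x) of the gauge's origin, 17 mm up.
- dark_block: Dark brown walnut block, fixed, 100 (x) x 120 (y) x 46 mm tall; hold-down clamp behind it on the robot's side, up to 68 mm high. Origin: centre of its underside. The slot is in its +x face, turned away from the robot; white lines on top mark the slot's outline. It and the pale block may swap sides and are turned up to 0.25 rad.
- dark_block_mouth (a point): Centre of the slot's mouth in the dark block's +x face: 50 mm ahead of the block's origin, 17 mm above the bench; axes as the block's (x straight out of the slot). Slot: 42 wide (y), 12 mm high (11 to 23 mm above the bench), level, closed above, 72 mm deep along -x, deeper than the gauge is to go. A gauge standing on the bench has its blade at slot height, 3.5 mm spare above and below.
- pale_block: Pale maple block of the same shape and slot, black lines on top, fixed: not the one to test. Origin: centre of its underside, slot in its +x face.
- hammer: Hammer lying at the right, roughly along x: bystander. Origin: about its middle, on the bench.
- chisel: Chisel with a wooden handle, 240 mm long, 29 mm high, lying at the left, roughly along x: bystander. Origin at the handle's front end, on the bench.
- glue: White glue bottle with a blue cap, 64 mm across, 190 mm tall, standing at the left: bystander. Origin: centre of its underside.
- offcut: Wooden offcut, 160 x 60 x 30 mm, lying at the right: bystander. Origin: centre of its underside.
- square: Flat blue triangular square, about 150 mm, 6 mm thick, lying at the left: bystander. Origin: its middle, underside.
Mind the look-alikes: they are no part of the job. Of the things that look like the gauge, the larger one is meant.

How it is judged:
At the end, for the whole second after the job is handed in: The blade is in the dark block's slot with the face of the wood crossing the red band (middle of the band within 6.5 mm of the face, within 6 mm sideways and 4 mm in height of the slot's centre), in line with the slot within 0.15 rad, the gauge upright within 0.1 rad, released and at rest (x of gauge_line in the frame of dark_block_mouth between -0.0065 and 0.0065 m and y of gauge_line in the frame of dark_block_mouth between -0.006 and 0.006 m and z of gauge_line in the frame of dark_block_mouth between -0.004 and 0.004 m and angle between the x axis of gauge and the x axis of dark_block, either way round below 0.15 rad and angle between gauge's own z axis and vertical below 0.1 rad and linear speed of gauge below 0.01 m/s and angular speed of gauge below 0.1 rad/s); the robot touches nothing.
It fails at once if the hammer is moved by more than 30 mm (distance of hammer from where it was at the start of the episode above 0.03 m).
It fails at once if the chisel is moved by more than 30 mm (distance of chisel from where it was at the start of the episode above 0.03 m).
It fails at once if the glue is moved by more than 30 mm (distance of glue from where it was at the start of the episode above 0.03 m).
It fails at once if the offcut is moved by more than 30 mm (distance of offcut from where it was at the start of the episode above 0.03 m).
It fails at once if the square is moved by more than 30 mm (distance of square from where it was at the start of the episode above 0.03 m).
It also fails if it takes over 38 s, if anything falls off the work surface, if the arm or the gripper's body presses on something with over 40 N, if the wrist force passes 120 N, or if a joint passes its speed limit or range.

### The arm

A 6-joint arm with a two-finger parallel gripper is mounted at the origin on the work surface. World frame = base frame: x ahead of the robot, y to its left, z up, the work surface at z = 0. Lengths are in m, angles in rad, forces in N, time in s.
With the tool pointing down it reaches from about 0.25 to 0.725 m from the base axis. Payload 4 kg.
Tool frame: the origin (TCP) lies between the finger pads; the fingertips stand 8 mm ahead of it and the grasp point (between the pads) lies 11 mm behind it (bot.tip_reach is the distance from the TCP to the fingertips, in m); z points along the fingers, y is the line along which they close (so a half turn about z gives the same grasp; the last joint's range is limited). The gripper opens to 85 mm and grips with 20 to 120 N. Pads are 22 mm wide; open, the fingers measure 114 mm over their backs; the gripper's body (76 mm by 85 mm) begins 54 mm behind the grasp point. The pads swing forward as they close: fully open they stand 13 mm farther back than shut.
Start: joints at [0, 0.241, 0.005, 1.335, 0, 1.571], TCP at [0.5, -0, 0.239] pointing down, gripper open.
Joint ranges: [-2.72, 2.72], [-1.05, 1.87], [-1.09, 1.28], [-1.99, 2.15], [-1.42, 1.44], [-3.14, 3.14]. Speed limits (rad/s): [2.79, 2.79, 3.14, 3.14, 3.14, 3.14].

### API

Orientations are given as a unit quaternion [x, y, z, w].
In Python, from workcell import bot gives the robot as it stands.
- The arm moves only by the tool move_arm, never from a script. Its argument "deltas" is a list of rows, each a list of 7 numbers: the opening, from 0 (shut) to 1 (fully open), then the shift along the tool's x, y, z in mm, then the turn, a rotation vector about the tool's x, y, z in degrees. In form: [[gripper, tx, ty, tz, ax, ay, az], ...]. A call has 1 to 10 rows; each row shifts and turns the commanded pose from where the row before left it, along the tool's axes as they then stand; what a row does not reach is not made up. A row lasts 1/12 s, in which the tool goes at most 41.7 mm and 7.16 degrees, less where a joint would pass 70% of its speed; a pose out of reach is approached as far as the arm can. A call is refused whole if a number of a shift passes 41.7 or a number of a turn 7.16, either way. A call with a gripper value outside its range is refused whole. The fingers move at their own pace and stop on an object; the grip force is fixed at half the most. Time passes only in rows, so rows that do not move let the fingers close. It gives the time, the measured TCP pose, the force, the opening and the grip force at its end, in the units of the state.
- bot.get_obs(): the state, without advancing time (a new reading comes with each control period).
- bot.camera(name): name is "scene" or "side" or "wrist"; returns the picture (384x512x3 uint8, blue, green, red); there is no depth.
- bot.calibration(name): a dict with "K" (3x3 intrinsics, pixels), "position" and "orientation" of the camera in the world. Camera axes: x right, y down, z forward; pixel columns grow to the right and rows downward; lengths in m; the calibration is good to about 2 mm. A picture is of the moment at which its call begins: read the wrist's pose just before it. calibration takes no time and is no camera call; for the wrist camera it gives the pose at the moment of the call.
- bot.job_done(): hands the job in; it is judged then, once.
Trained networks look in the newest picture that a camera, given by its name, has taken for a name from the list of things; names that differ only in an ending like _2 or _b are one class to them, and where a whole thing is asked for, a point or a joint stands for the part that bears it (a point fixed in the world has none). Each returns a list of dicts, best first, with "conf" (0 to 1); they miss things now and then, are a little off and sometimes report something else, mostly with a low value. They report only what shows in the picture. A call takes as long as a camera call. They do not tell look-alikes from the thing itself.
- bot.outline_of(query, camera): "pixels" (384x512 bool, what is visible of it) and "rect" ([left, top, width, height] in pixels, round what is visible of it).
The state is a dict: "clock": time; "joint_pos": joint angles; "joint_vel": joint speeds; "tau": joint torques, N m; "eef_pos": TCP position; "tool_rot": TCP orientation; "ft_force": force on the tool from outside, world axes, zero at the start; "ft_torque": the same for the moment, N m; "grip_width": finger opening in m; "grasp_force": force on a finger pad.
Only numpy, scipy, OpenCV 4.12 (cv2) and the standard library are available. Lean on these libraries where they do the work, as an engineer would, in place of code of your own. Each camera call takes 0.05 s, during which the arm holds its last target. There are 200 camera calls.

## Working session

There is one attempt and no reset: what is moved stays moved. The work goes in short steps, Python scripts to look and compute and a tool call to move; the robot and the scene stay as the last step left them, time stands still between calls to the robot, and variables do not carry over. Pictures are saved under pics/ and viewed, at most 10 in all, crops included, and the job is handed in when it is done.

Besides the shell and the picture viewer there is one more tool, called as a command line: name --pt "numbers of a row" for each row, then --argument value for the rest. move_arm: Moves the arm, as the interface text tells. Its arguments: {"type":"object","properties":{"deltas":{"type":"array","items":{"type":"array","items":{"type":"number"}}}},"required":["deltas"]}

```bash
mkdir -p pics
cat > h.py <<'E'
import numpy as np,cv2
from scipy.spatial.transform import Rotation as R
from workcell import bot
def ray(cam,uv,z,cal=None):
    c=cal or bot.calibration(cam);K=np.array(c["K"]);p=np.array(c["position"]);r=R.from_quat(c["orientation"]).as_matrix()
    uv=np.atleast_2d(np.asarray(uv,float));d=np.c_[uv,np.ones(len(uv))]@np.linalg.inv(K).T@r.T
    return p+d*((z-p[2])/d[:,2])[:,None]
def proj(cam,X,cal=None):
    c=cal or bot.calibration(cam);K=np.array(c["K"]);p=np.array(c["position"]);r=R.from_quat(c["orientation"]).as_matrix()
    q=(np.atleast_2d(X)-p)@r@K.T;return q[:,:2]/q[:,2:]
E
python3 - <<'E'
from h import *
ims=[]
for c in ["scene","side","wrist"]:
    im=bot.camera(c);ims.append(im);cv2.imwrite(f"pics/{c}0.png",im)
    k=bot.calibration(c);print(c,np.round(k["K"],1).tolist(),np.round(k["position"],3),np.round(k["orientation"],3))
    for n in ["gauge","dark_block","pale_block"]:
        print(n,[(round(o["conf"],2),o["rect"]) for o in bot.outline_of(n,c)])
cv2.imwrite("pics/a.png",cv2.resize(np.vstack(ims[:1]),(800,600)))
cv2.imwrite("pics/b.png",cv2.resize(np.hstack(ims[1:]),(800,300)))
E
```

```text
scene [[454.7, 0.0, 250.8], [0.0, 454.7, 186.0], [0.0, 0.0, 1.0]] [0.948 0.555 1.078] [ 0.335  0.898 -0.266 -0.1  ]
gauge [(0.78, [178.1, 193.7, 44.5, 49.5]), (0.67, [71.1, 111.1, 79.1, 58.3])]
dark_block [(0.57, [255.3, 161.6, 59.7, 53.5])]
pale_block [(0.97, [191.5, 109.3, 51.8, 49.3])]
side [[407.7, 0.0, 252.4], [0.0, 407.7, 190.5], [0.0, 0.0, 1.0]] [-0.111 -0.632  0.765] [ 0.828 -0.34   0.168 -0.413]
gauge [(0.9, [263.3, 169.8, 46.4, 35.4]), (0.59, [306.0, 209.7, 40.6, 20.5]), (0.19, [250.1, 228.4, 63.1, 59.5])]
dark_block [(0.86, [176.2, 186.0, 58.6, 47.5]), (0.37, [262.8, 171.4, 45.5, 37.3])]
pale_block [(0.9, [249.9, 226.5, 64.4, 63.7])]
wrist [[329.4, 0.0, 259.2], [0.0, 329.4, 195.2], [0.0, 0.0, 1.0]] [0.5   0.085 0.373] [0.986 0.    0.001 0.164]
gauge [(0.82, [317.5, 255.7, 104.9, 45.4]), (0.77, [388.6, 54.9, 58.5, 163.2])]
dark_block [(0.94, [96.6, 0.4, 160.1, 126.1])]
pale_block [(0.81, [155.8, 235.6, 113.5, 117.4]), (0.57, [96.7, 0.0, 160.5, 130.0])]
```

View pics/a.png

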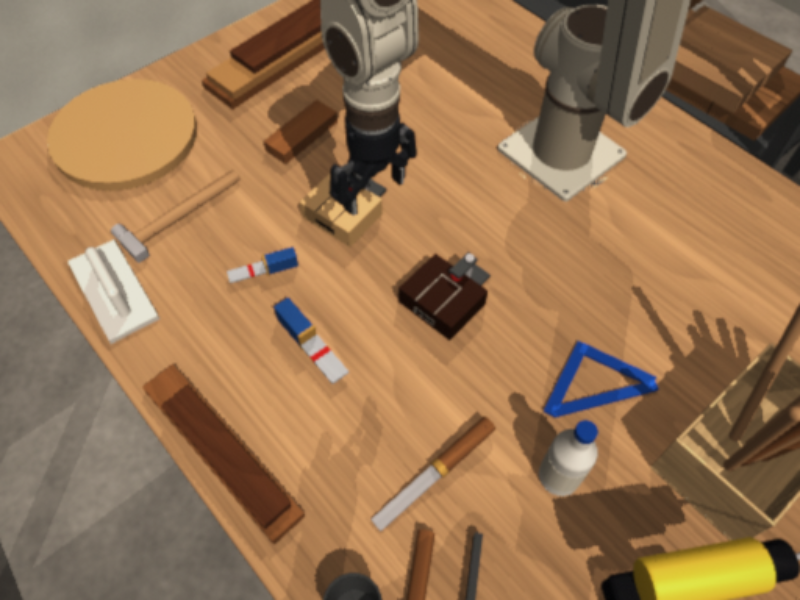

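View pics/b.png

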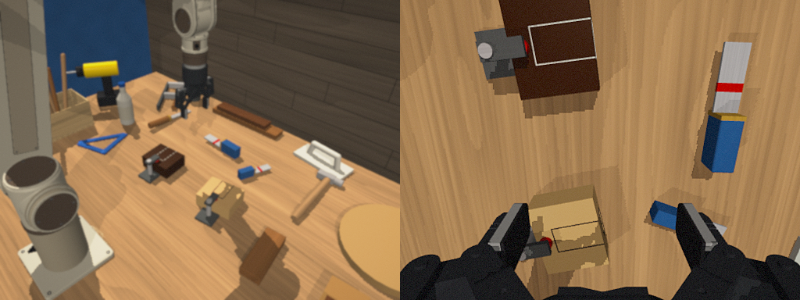

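Look-alikes for the gauge: the large one, with a yellow ferrule, is at scene ≈(198,218) and wrist ≈(418,137). The small one is at scene ≈(168,170) and wrist ≈(425,275). The dark block is at scene (284,188) and the pale one at (217,134). By the description I choose the larger gauge, and I'll check it in a close crop.

Run:
```python
from h import *
im=cv2.imread("pics/wrist0.png")
cv2.imwrite("pics/c.png",cv2.resize(im[0:230,90:480],None,fx=2.05,fy=2.05,interpolation=cv2.INTER_CUBIC))
hsv=cv2.cvtColor(im,cv2.COLOR_BGR2HSV)
roi=np.zeros(im.shape[:2],bool);roi[30:235,380:460]=1
blue=roi&(hsv[...,0]>95)&(hsv[...,0]<125)&(hsv[...,1]>120)
red=roi&((hsv[...,0]<6)|(hsv[...,0]>174))&(hsv[...,1]>170)
al=roi&(hsv[...,1]<50)&(hsv[...,2]>120)
for n,m in [("blue",blue),("red",red),("al",al)]:
    ys,xs=np.nonzero(m);r=cv2.minAreaRect(np.c_[xs,ys].astype(np.float32))
    print(n,len(xs),xs.mean(),ys.mean(),np.round(cv2.boxPoints(r),1).tolist())
    z={"blue":.045,"red":.0195,"al":.0195}[n]
    print(np.round(ray("wrist",cv2.boxPoints(r),z)[:,:2],4).tolist(),np.round(ray("wrist",[[xs.mean(),ys.mean()]],z),4))
# white lines on the dark block
roi[:]=0;roi[0:135,160:262]=1
w=roi&(hsv[...,1]<70)&(hsv[...,2]>150)
w=w.astype(np.uint8)
ys,xs=np.nonzero(w);print(len(xs))
r=cv2.minAreaRect(np.c_[xs,ys].astype(np.float32));b=cv2.boxPoints(r);print(b.tolist(),np.round(ray("wrist",b,.046)[:,:2],4).tolist())
```

```text
blue 2872 411.1887186629526 184.8624651810585 [[382.20001220703125, 215.89999389648438], [394.79998779296875, 147.8000030517578], [439.5, 156.0], [427.0, 224.1999969482422]]
[[0.633, -0.051], [0.6367, 0.0229], [0.6832, 0.0145], [0.6829, -0.0607]] [[ 0.659  -0.0161  0.045 ]]
red 375 421.056 111.51733333333334 [[403.70001220703125, 116.0999984741211], [404.20001220703125, 105.30000305175781], [439.0, 107.0], [438.5, 117.80000305175781]]
[[0.6522, 0.0515], [0.6512, 0.0624], [0.6876, 0.0608], [0.689, 0.0498]] [[0.6697 0.0562 0.0195]]
al 2590 424.9671814671815 96.25405405405405 [[390.3999938964844, 217.0], [413.1000061035156, 50.0], [450.0, 55.0], [427.20001220703125, 222.0]]
[[0.653, -0.0629], [0.6525, 0.1153], [0.6897, 0.1107], [0.6969, -0.0692]] [[0.6713 0.0715 0.0195]]
396
[[163.5845947265625, 32.988338470458984], [244.93350219726562, 21.76779556274414], [252.05136108398438, 73.37223815917969], [170.70245361328125, 84.59278869628906]] [[0.4147, 0.1269], [0.4879, 0.1359], [0.4939, 0.0929], [0.4173, 0.083]]
```

View pics/c.png

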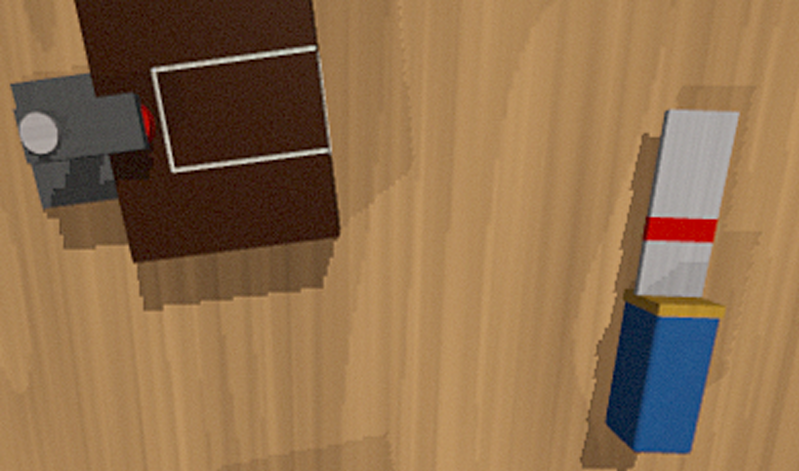

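The crop shows the large gauge: blue handle with a yellow ferrule, blade tip at crop (702,111), red band at (680,230). White slot outline corners in the crop are (152,69), (315,46), (330,150) and (173,171).

```bash
cat > k.json <<'E'
E
python3 - <<'E'
from h import *
o=bot.get_obs();print(o["clock"],o["eef_pos"],o["tool_rot"],o["grip_width"])
f=lambda L:np.array(L)/2.05+[90,0]
P=lambda L,z:ray("wrist",f(L),z)[:,:2]
t=P([[667,110],[738,113],[637,293],[705,296],[680,230]],.0195)
print(np.round(t,4).tolist())
a=(t[0]+t[1])/2;b=(t[2]+t[3])/2;d=a-b;print("blade yaw",np.arctan2(d[1],d[0]),np.linalg.norm(d),(t[1]-t[0]))
h=P([[657,315],[718,318],[690,452],[635,452]],.045);print(np.round(h,4).tolist(),h.mean(0))
d=h[:2].mean(0)-h[2:].mean(0);print("handle yaw",np.arctan2(d[1],d[0]),np.linalg.norm(d))
u=(a-t[4]);u/=np.linalg.norm(u);print("tip-band dir",np.arctan2(u[1],u[0]),"origin est",t[4]-.074*u,a-.13*u)
w=P([[152,69],[173,171],[315,46],[330,150]],.046)
d=w[2:].mean(0)-w[:2].mean(0);print("block yaw",np.arctan2(d[1],d[0]),np.linalg.norm(d),w[2]-w[3],w[2:].mean(0))
e=P([[313,0],[340,236]],.046);d=e[0]-e[1];print("face",np.round(e,4).tolist(),np.arctan2(d[1],d[0])-np.pi/2)
E
```

```text
0.6 [ 4.99994945e-01 -3.64081119e-06  2.39315811e-01] [ 7.07110344e-01  7.07103218e-01 -6.29297780e-06  7.06228672e-06] 0.08562613444320459
[[0.6552, 0.1119], [0.6898, 0.1106], [0.653, 0.0233], [0.689, 0.0217], [0.6705, 0.0555]]
blade yaw 1.5546539241862578 0.08871916037820214 [ 0.03455978 -0.00132334]
[[0.6534, 0.0169], [0.6837, 0.0154], [0.6817, -0.0564], [0.6527, -0.0564]] [ 0.66786511 -0.02010731]
handle yaw 1.5519907517655385 0.0725073418256856
tip-band dir 1.5351693012062346 origin est [ 0.66784955 -0.01842352] [ 0.66784068 -0.01867228]
block yaw 0.12553120767692577 0.07239430143787594 [-0.00618109  0.04235062] [0.4898231  0.11423386]
face [[0.4861, 0.153], [0.4973, 0.0549]] 0.1137390008147301
```

move_arm --pt "1 -1.7 24 16 0 0 1.4" --pt "1 -1.7 24 16 0 0 0" --pt "1 -1.7 24 16 0 0 0" --pt "1 -1.7 24 16 0 0 0" --pt "1 -1.7 24 16 0 0 0" --pt "1 -1.7 24 16 0 0 0" --pt "1 -1.7 24 16 0 0 0" --pt "1 0 0 0 0 0 0" --pt "1 0 0 0 0 0 0"

```text
clock: 1.35
eef_pos: [0.667, -0.0155, 0.1242]
tool_rot: [0.716, 0.698, -0.002, -0.002]
ft_force: [0.0, 0.3, -0.3]
grip_width: 0.0851
grasp_force: 0.0
```

Run:
```python
from h import *
o=bot.get_obs();print(o["clock"],o["eef_pos"],R.from_quat(o["tool_rot"]).as_matrix().round(4).tolist(),o["joint_pos"])
c=bot.calibration("wrist");im=bot.camera("wrist")
# project model
def model(ox,oy,yaw):
    pts=np.array([[.04,.016,.045],[.04,-.016,.045],[-.04,-.016,.045],[-.04,.016,.045],[.13,.017,.0195],[.13,-.017,.0195],[.08,.017,.0195],[.08,-.017,.0195],[.068,.017,.0195],[.068,-.017,.0195]])
    x=pts.copy();x[:,:2]=pts[:,:2]@np.array([[np.cos(yaw),np.sin(yaw)],[-np.sin(yaw),np.cos(yaw)]])+[ox,oy];return x
cv2.imwrite("pics/w1.png",im)
big=cv2.resize(im,(800,600))
for p in proj("wrist",model(.669,-.0195,1.547),c): cv2.circle(big,tuple(int(v) for v in (p+.5)*1.5625),3,(0,255,0),1)
cv2.imwrite("pics/d.png",big)
```

```text
1.35 [ 0.66704557 -0.01553146  0.1242228 ] [[0.0247, 0.9997, -0.005], [0.9997, -0.0247, 0.0001], [-0.0, -0.005, -1.0]] [-2.32734435e-02  6.40977979e-01  3.22474259e-01  1.25727168e+00
 -1.42467081e-05  1.57219402e+00]
```

View pics/d.png

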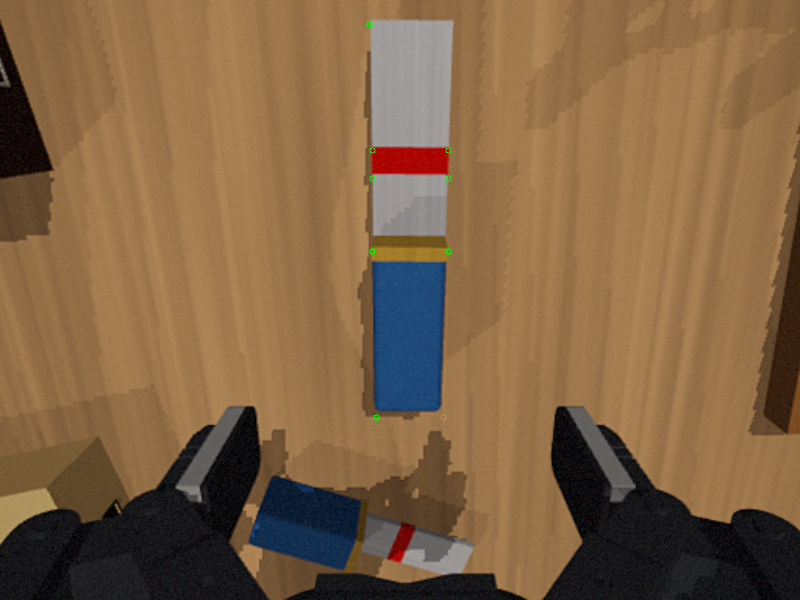

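move_arm --pt "1 3 1.5 25 0 0 0" --pt "1 3 0 25 0 0 0" --pt "1 0 0 25 0 0 0" --pt "1 0 0 20 0 0 0" --pt "1 0 0 11 0 0 0" --pt "1 0 0 0 0 0 0" --pt "0 0 0 0 0 0 0" --pt "0 0 0 0 0 0 0" --pt "0 0 0 0 0 0 0" --pt "0 0 0 0 0 0 0"

```text
clock: 2.23
eef_pos: [0.6706, -0.0095, 0.0233]
tool_rot: [0.716, 0.698, 0.001, 0.001]
ft_force: [0.5, 0.3, 0.5]
grip_width: 0.0388
grasp_force: 0.0
```

move_arm --pt "0 0 0 0 0 0 0" --pt "0 0 0 0 0 0 0" --pt "0 0 0 0 0 0 0" --pt "0 0 0 0 0 0 0"

```text
clock: 2.57
eef_pos: [0.6707, -0.0095, 0.0232]
tool_rot: [0.716, 0.698, 0.001, 0.001]
ft_force: [-0.7, 0.9, 6.5]
grip_width: 0.0311
grasp_force: 61.2
```

move_arm --pt "0 0 0 -20 0 0 0" --pt "0 0 0 -20 0 0 0" --pt "0 0 0 -20 0 0 0" --pt "0 28.2 -7.7 0 0 0 0" --pt "0 28.2 -7.7 0 0 0 0" --pt "0 28.2 -7.7 0 0 0 0" --pt "0 28.2 -7.7 0 0 0 0" --pt "0 28.2 -7.7 0 0 0 0" --pt "0 0 0 0 0 0 -5" --pt "0 0 0 0 0 0 -5"

```text
clock: 3.4
eef_pos: [0.6332, 0.1347, 0.0808]
tool_rot: [0.649, 0.761, -0.001, -0.0]
ft_force: [0.7, -0.6, -1.7]
grip_width: 0.0309
grasp_force: 60.3
```

move_arm --pt "0 0 0 0 0 0 -6" --pt "0 0 0 0 0 0 -6" --pt "0 0 0 0 0 0 -6" --pt "0 0 0 0 0 0 -6" --pt "0 0 0 0 0 0 -6" --pt "0 0 0 0 0 0 -6" --pt "0 0 0 0 0 0 -6" --pt "0 0 0 0 0 0 -6" --pt "0 0 0 0 0 0 -6" --pt "0 0 0 0 0 0 -6"

```text
clock: 4.23
eef_pos: [0.6338, 0.1323, 0.0807]
tool_rot: [0.183, 0.983, -0.0, -0.001]
ft_force: [0.2, -0.4, -1.5]
grip_width: 0.0309
grasp_force: 60.3
```

move_arm --pt "0 0 0 0 0 0 -6" --pt "0 0 0 0 0 0 -6" --pt "0 0 0 0 0 0 -6" --pt "0 0 0 0 0 0 -6" --pt "0 0 0 0 0 0 -4.5" --pt "0 0 0 0 0 0 0" --pt "0 0 0 0 0 0 0" --pt "0 0 0 0 0 0 0"

```text
clock: 4.9
eef_pos: [0.6341, 0.1324, 0.081]
tool_rot: [-0.061, 0.998, -0.0, -0.0]
ft_force: [-0.6, 0.3, -1.0]
grip_width: 0.0313
grasp_force: 60.3
```

Run:
```python
from h import *
o=bot.get_obs();m=R.from_quat(o["tool_rot"]).as_matrix();print(o["clock"],o["eef_pos"],m.round(4).tolist(),np.arctan2(m[1,0],m[0,0]),o["joint_pos"].round(3) if hasattr(o["joint_pos"],'round') else o["joint_pos"])
im=bot.camera("wrist");cv2.imwrite("pics/w2.png",im);cv2.imwrite("pics/e.png",cv2.resize(im,(800,600),interpolation=cv2.INTER_CUBIC))
```

```text
4.9 [0.63407361 0.13240942 0.08099249] [[-0.9925, -0.1219, -0.0006], [-0.1219, 0.9925, -0.0001], [0.0007, -0.0001, -1.0]] -3.0193679657590144 [0.206 0.631 0.187 1.127 0.    0.084]
```

View pics/e.png

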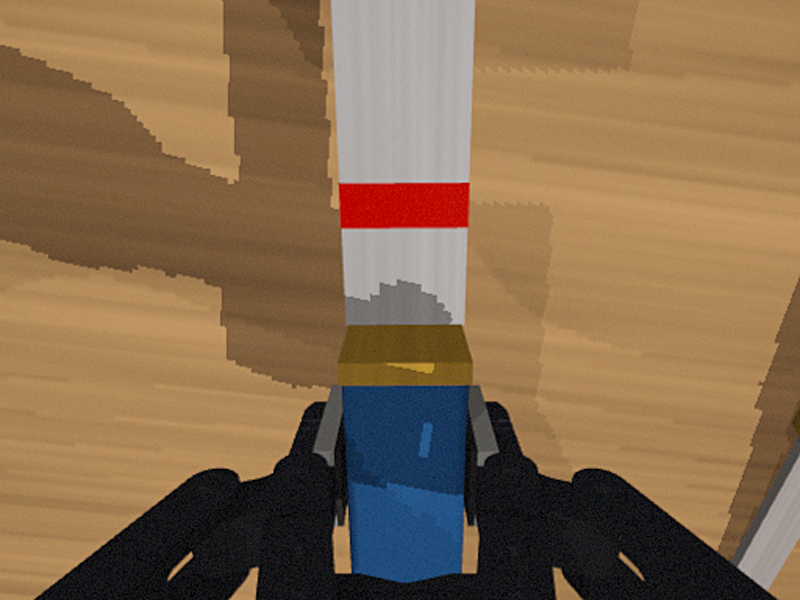

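The blade is held squarely, with the band centre at ≈(404,205) in the 800×600 view. Next I work out the held pose.

Run:
```python
from h import *
o=bot.get_obs();m=R.from_quat(o["tool_rot"]).as_matrix();t=np.array(o["eef_pos"])
z=.0195+t[2]-.0232
p=ray("wrist",np.array([[404.5,205.5],[330,0],[475,0],[344,322],[464,322]])/1.5625-.2,z)
a=p[1:3].mean(0);b=p[3:].mean(0);d=a-b;yaw=np.arctan2(d[1],d[0])
print("band",p[0],"in tool",(p[0]-t)@m*1000,"yaw",yaw%(2*np.pi)-np.pi)
M=np.array([.490,.114]);u=np.array([np.cos(.125),np.sin(.125)]);v=np.array([-u[1],u[0]])
r=p[0,:2]-M;print("band in mouth frame",r@u,r@v)
w=cv2.imread("pics/w1.png")
```

```text
band [0.57072294 0.12568816 0.07733655] in tool [63.75175981  1.09071778  3.73531998] yaw 0.12634467501397495
band in mouth frame 0.08155033192829834 0.001532857149440727
```

move_arm --pt "0 0 -1.5 18 0 0 0" --pt "0 0 0 18 0 0 0" --pt "0 0 0 15 0 0 0" --pt "0 0 0 5 0 0 0" --pt "0 0 0 0 0 0 0" --pt "0 0 0 0 0 0 0"

```text
clock: 5.45
eef_pos: [0.6346, 0.131, 0.0255]
tool_rot: [-0.062, 0.998, 0.0, 0.0]
ft_force: [0.6, 0.1, -1.6]
grip_width: 0.0309
grasp_force: 60.4
```

Run:
```python
from h import *
for c in ["scene","wrist"]:
    im=bot.camera(c);cv2.imwrite(f"pics/{c}3.png",im)
    if c=="scene": A=cv2.resize(im[140:260,180:330],(600,480),interpolation=cv2.INTER_CUBIC)
cv2.imwrite("pics/f.png",A)
```

```text
(no output)
```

View pics/f.png

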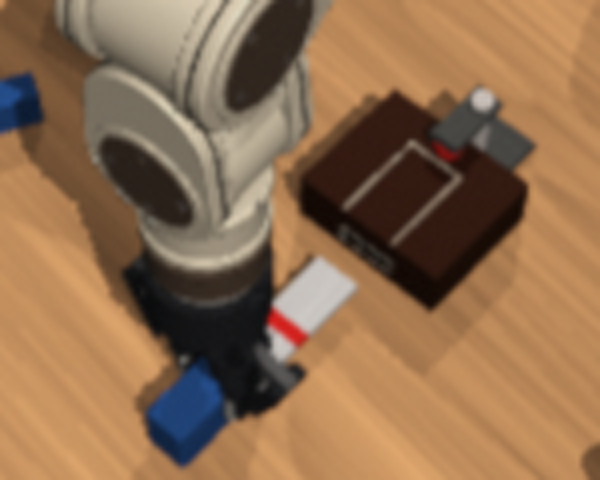

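The gauge is aligned in front of the slot: in the crop the tip is at ≈(338,272) and the mouth centre at ≈(369,250). I'll check the lateral offset in this same view.

Run:
```python
from h import *
f=lambda L:np.array(L,float)/4+[180,140]-.4
tip=ray("scene",f([[319,258],[356,287]]),.0218);print(tip)
band=ray("scene",f([[270,315],[304,341]]),.0218);print(band)
top=ray("scene",f([[345,208],[393,244],[303,184],[432,280]]),.046);print("top lines,corners",top)
u=np.array([np.cos(.125),np.sin(.125)]);v=np.array([-u[1],u[0]])
for n,a in [("tip",tip[:,:2]),("band",band[:,:2]),("lines",top[:2,:2]),("corners",top[2:,:2])]:
    print(n,a@u,a@v,(a@v).mean())
d=top[2,:2]-top[3,:2];print(np.arctan2(d[1],d[0])%np.pi-np.pi/2)
# refine mouth from w0 and w1 corner
```

```text
[[0.51807933 0.09702386 0.0218    ]
 [0.5143232  0.13006787 0.0218    ]]
[[0.5716555  0.10860344 0.0218    ]
 [0.56747012 0.13794111 0.0218    ]]
top lines,corners [[0.48887328 0.08974072 0.046     ]
 [0.48370169 0.13154533 0.046     ]
 [0.4975111  0.05684491 0.046     ]
 [0.48311114 0.16845737 0.046     ]]
tip [0.52613353 0.52652646] [0.03167545 0.06492993] 0.04830268802032704
band [0.58073536 0.5802403 ] [0.03648508 0.06611566] 0.05130036983886234
lines [0.49624732 0.49632807] [0.02809038 0.07021359] 0.049151986379223425
corners [0.50071648 0.50034412] [-0.00562567  0.10691126] 0.050642792237704654
0.12830871262201837
```

move_arm --pt "0 0 0.7 1 0 0 0" --pt "0 10 0 0 0 0 0" --pt "0 10 0 0 0 0 0" --pt "0 10 0 0 0 0 0" --pt "0 10 0 0 0 0 0" --pt "0 10 0 0 0 0 0" --pt "0 0 0 0 0 0 0" --pt "0 0 0 0 0 0 0"

```text
clock: 6.22
eef_pos: [0.585, 0.1256, 0.0248]
tool_rot: [-0.062, 0.998, 0.0, 0.0]
ft_force: [0.5, 0.4, -1.5]
grip_width: 0.0312
grasp_force: 60.3
```

Run:
```python
from h import *
im=bot.camera("wrist");cv2.imwrite("pics/w4.png",im);cv2.imwrite("pics/g.png",cv2.resize(im,(800,600),interpolation=cv2.INTER_CUBIC))
```

```text
(no output)
```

View pics/g.png

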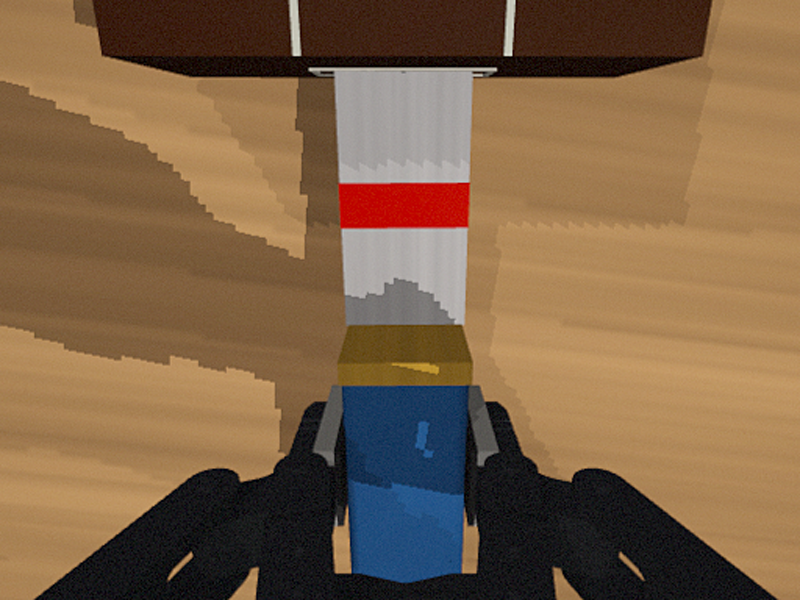

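The blade is in the slot and centred: outline 308–497, blade 335–472. The face is parallel to the band. Face top edge is at row 56, bottom edge at row 77, band centre at row 205.

Run:
```python
from h import *
o=bot.get_obs();m=R.from_quat(o["tool_rot"]).as_matrix();t=np.array(o["eef_pos"])
for n,uv,z in [("top",[403,56],.046),("bot",[403,77],0),("band",[404.5,205.5],.0211),("b1",[404,183],.0211),("b2",[404,228],.0211),("lineL",[296,54],.046),("lineR",[508,54],.046)]:
    print(n,((ray("wrist",np.array([uv])/1.5625-.2,z)[0]-t)@m*1000).round(1))
```

```text
top [ 96.7   0.8 -21.3]
bot [96.8  0.6 24.7]
band [63.8  1.1  3.7]
b1 [69.6  1.   3.7]
b2 [57.8  1.   3.7]
lineL [ 97.  -20.3 -21.3]
lineR [ 97.   21.6 -21.3]
```

move_arm --pt "0 9 0 0 0 0 0" --pt "0 9 0 0 0 0 0" --pt "0 9 0 0 0 0 0" --pt "0 6 0 0 0 0 0" --pt "0 0 0 1 0 0 0" --pt "0 0 0 0.5 0 0 0" --pt "0 0 0 0 0 0 0" --pt "0 0 0 0 0 0 0"

```text
clock: 6.93
eef_pos: [0.5527, 0.1215, 0.0231]
tool_rot: [-0.062, 0.998, 0.0, 0.0]
ft_force: [-1.9, 0.3, 1.9]
grip_width: 0.0307
grasp_force: 60.7
```

Run:
```python
from h import *
im=bot.camera("wrist");cv2.imwrite("pics/w5.png",im);cv2.imwrite("pics/i.png",cv2.resize(im,(800,600),interpolation=cv2.INTER_CUBIC))
```

```text
(no output)
```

View pics/i.png

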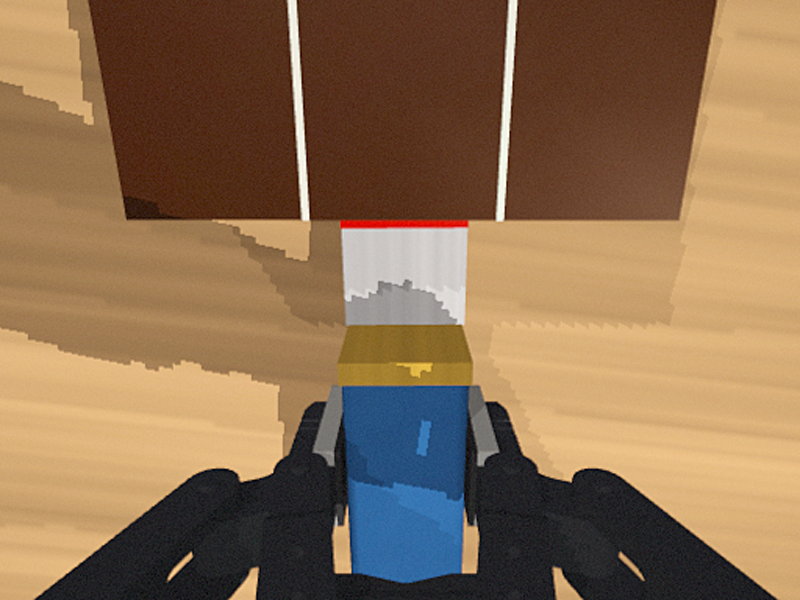

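The face's top edge is now at row 219 and the outer edge of the band at row 228. The top edge hides part of the band by parallax, so I compute the depth.

Run:
```python
from h import *
o=bot.get_obs();m=R.from_quat(o["tool_rot"]).as_matrix();t=np.array(o["eef_pos"])
for n,uv,z in [("top",[403,219.5],.046),("b2",[404,228],.0195),("lineL",[306,218],.046),("lineR",[501,218],.046),("bl",[342,228],.0195),("br",[467,228],.0195)]:
    print(n,((ray("wrist",np.array([uv])/1.5625-.2,z)[0]-t)@m*1000).round(1))
```

```text
top [ 64.5   0.8 -22.9]
b2 [57.8  0.9  3.6]
lineL [ 64.8 -20.1 -22.9]
lineR [ 64.8  21.9 -22.9]
bl [ 57.8 -15.7   3.6]
br [57.8 17.8  3.6]
```

move_arm --pt "0.5 0 0 0 0 0 0" --pt "0.6 0 0 0 0 0 0" --pt "0.7 0 0 0 0 0 0" --pt "0.8 0 0 0 0 0 0" --pt "0.8 0 0 0 0 0 0" --pt "0.8 0 0 0 0 0 0" --pt "0.8 0 0 -15 0 0 0" --pt "0.8 0 0 -25 0 0 0" --pt "0.8 0 0 -30 0 0 0" --pt "0.8 0 0 -30 0 0 0"

```text
clock: 7.82
eef_pos: [0.5513, 0.1212, 0.1232]
tool_rot: [-0.062, 0.998, -0.0, -0.001]
ft_force: [1.4, 0.7, -0.4]
grip_width: 0.0686
grasp_force: 0.0
```

Run:
```python
from h import *
o=bot.get_obs();print(o["eef_pos"],o["joint_vel"])
im=bot.camera("wrist");cv2.imwrite("pics/w6.png",im);cv2.imwrite("pics/j.png",cv2.resize(im,(800,600),interpolation=cv2.INTER_CUBIC))
```

```text
[0.55128402 0.12123293 0.1232111 ] [-9.57046179e-04 -3.43214091e-01  5.15088540e-01  8.25447772e-01
  9.09789084e-04 -1.22647393e-04]
```

View pics/j.png

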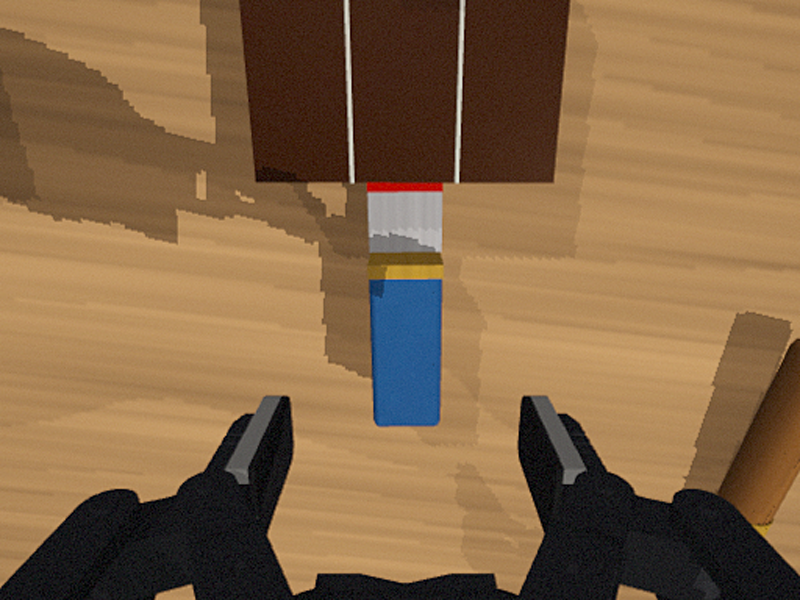

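The gauge is released, still centred, with the band at the face. I'll let the arm stop, check the depth once more, and hand in.

move_arm --pt "0.8 0 0 0 0 0 0" --pt "0.8 0 0 0 0 0 0" --pt "0.8 0 0 0 0 0 0" --pt "0.8 0 0 0 0 0 0"

```text
clock: 8.2
eef_pos: [0.5508, 0.1211, 0.1212]
tool_rot: [-0.062, 0.998, -0.0, -0.002]
ft_force: [-0.1, 0.3, -0.3]
grip_width: 0.068
grasp_force: 0.0
```

Run:
```python
from h import *
im=bot.camera("wrist");hsv=cv2.cvtColor(im,cv2.COLOR_BGR2HSV)
red=((hsv[...,0]<5)|(hsv[...,0]>175))&(hsv[...,1]>200)&(hsv[...,2]>140)
red[:,:235]=0;red[:,285:]=0
ys,xs=np.nonzero(red);print(ys.min(),ys.max(),xs.min(),xs.max())
o=bot.get_obs();m=R.from_quat(o["tool_rot"]).as_matrix();t=np.array(o["eef_pos"])
a=ray("wrist",[[xs.mean(),ys.min()-.5]],.046)[0];b=ray("wrist",[[xs.mean(),ys.max()+.5]],.0195)[0]
d=(a-b)@m[:,0]*1000;print("face beyond band's outer edge mm (want 6):",d)
if 1.5<d<10.5: print(bot.job_done())
```

```text
118 123 235 282
face beyond band's outer edge mm (want 6): 6.763859220462491
the job is handed in; nothing more can be done
None
```

The blue gauge stands released in the dark block's slot, blade centred, with the wood's face crossing the red band about 1 mm from its middle by my last measurement; I touched no other objects, and the job is handed in at about 8 s (no verdict was shown).

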